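# Send a bearing carrier round the bend into the drying bay

### The arm

A 6-joint arm with a two-finger parallel gripper is mounted at the origin on the work surface. World frame = base frame: x ahead of the robot, y to its left, z up, the work surface at z = 0. Lengths are in m, angles in rad, forces in N, time in s.
With the tool pointing down it reaches from about 0.4 to 0.825 m from the base axis. Payload 7 kg.
Tool frame: the origin (TCP) lies at the very end of the fingers, on their centre line; the grasp point (between the pads) lies tcp_to_grasp behind it (tcp_to_grasp is the distance from the TCP to the grasp point, in m); z points along the fingers, y is the line along which they close (so a half turn about z gives the same grasp; the last joint's range is limited). The gripper opens to 88 mm and grips with 3 to 60 N. Pads are 19 mm wide; open, the fingers measure 130 mm over their backs; the gripper's body (78 mm by 193 mm) begins 47 mm behind the grasp point.
Start: joints at [1.439, 0.359, 0.012, 0, -1.224, -0.288], TCP at [0.275, 0.616, 0.227] pointing down, gripper open.
Joint ranges: [-3.07, 3.07], [-1.43, 2.12], [-1.02, 1.25], [-3.03, 1.67], [-3.05, -0], [-3.03, 3.03]. Speed limits (rad/s): [2.39, 2.39, 3.01, 3.14, 3.14, 3.14].

### API

Orientations are given as a rotation vector (axis times angle).
In Python, from rig import sense, grab_frame, finish_job, tcp_to_grasp gives the robot as it stands.
- The arm moves only by the tool jog_arm, never from a script. Its argument "motion" is a list of rows, each a list of 3 entries, a list of its own where there are three numbers: the shift along the tool's x, y, z in cm, then the turn, a rotation vector about the tool's x, y, z in degrees, then the gripper command: -1 is shut, 1 is fully open, values between are in proportion. A call has 1 to 8 rows; each row shifts and turns the commanded pose from where the row before left it, along the tool's axes as they then stand; what a row does not reach is not made up. A row lasts 1/10 s, in which the tool goes at most 50 mm and 8.59 degrees, less where a joint would pass 70% of its speed; a pose out of reach is approached as far as the arm can. A call with a gripper value outside its range is refused whole. The fingers move at their own pace and stop on an object; "force" is the grip in N (left out, the last holds). Time passes only in rows, so rows that do not move let the fingers close. It gives the time, the measured TCP pose, the force, the opening and the grip force at its end, in the units of the state.
- sense(): the state, without advancing time (a new reading comes with each control period).
- grab_frame(name): name is "scene" or "top" or "wrist"; returns a dict with "color" (480x640x3 uint8, red, green, blue), "depth" (480x640 float32, m along the optical axis (not along the pixel's ray), 0 where there is no reading), "fx", "fy", "cx", "cy" (pixels), "world_to_cam" (4x4, takes a point from world to camera coordinates). Camera axes: x right, y down, z forward; pixel columns grow to the right and rows downward; lengths in m; the calibration is good to about 2 mm. The wrist camera is an equidistant fisheye: a pixel r from the principal point sees the ray r / f radians off the axis. A picture is of the moment at which its call begins.
- finish_job(): hands the job in; it is judged then, once.
The state is a dict: "time_s": time; "joints": joint angles; "joint_velocities": joint speeds; "joint_torque": joint torques, N m; "tool_pos": TCP position; "eef_rot": TCP orientation; "force": force on the tool from outside, world axes, zero at the start; "torque": the same for the moment, N m; "grip_width": opening from 0.0 (shut) to 1.0 (fully open); "finger_force": force on a finger pad.
Only numpy, scipy, OpenCV 4.12 (cv2) and the standard library are available. Lean on these libraries where they do the work, as an engineer would, in place of code of your own. Each camera call takes 0.05 s, during which the arm holds its last target. There are 200 camera calls.

### The job

Slide the black carrier with the cleaned bearing along the rail track: round the bend and in through the sprung orange flap, far enough into the yellow-walled drying bay that the flap springs fully shut behind it, then let go and leave it standing there. Keep the carrier down on the track all the way (do not lift or tip it, or wedge it hard against the rails), and leave the tin, the tub and the wrench where they are.

Things in the scene. Friction and masses are not known exactly. Their poses are not given: they have to be found in the camera images.
- track: Fixed green plate 6 mm thick with steel rails, tops 26 mm over the bench. Origin: on the bench at the bend's centre of curvature; z up. Channel centre line, mm: entry leg along y=-100 from its open end x=-120 to x=0; left-hand quarter bend of radius 100 about the origin to (100, 0); then along x=100 in +y to the flap at y=40 and the bay. Channel 54 wide.
- carrier: Loose slippery black plastic sled, about 0.4 kg, in the entry leg: round-ended, 70 mm long (its x axis), 44 wide, 16 thick. Fixed on it: a steel bearing 40 mm across, up to 30 mm above the underside, and in its middle an upright red post 14 mm across, from 30 to 72 mm above the underside, to push or pinch. Origin: centre of the underside, below the post. It turns with the rails.
- flap_leaf (a joint): Opening of the orange flap, rad: 0 shut across the channel, 1.55 fully open. Upright leaf 58 mm long, 8 to 26 mm above the bench, on a vertical pin at (135, 40) mm in the track frame; it swings only into the bay (track +y). A light spring (0.01 N m shut, 0.04 open; about 2 N at the carrier) shuts it once the carrier's tail is about 60 mm past the flap line.
- bend (a point): Point on the track plate (6 mm above the bench) on the channel centre line, halfway round the bend.
- gate (a point): Point on the track plate (6 mm above the bench) in mid-channel at the flap line, (100, 40) mm in the track frame; its axes are the track's.
- bay (a point): Point on the track plate in the bay, (104, 145) mm in the track frame, track's axes: with the carrier's centre near it the flap is free to shut. The bay inside runs x=62 to 146 and y=40 to 195 mm in the track frame; yellow walls, tops 26 mm over the bench, closed far end; a grey fan duct 30 mm high behind it.
- tin: Bystander: closed can with a blue label, 56 mm across, 60 mm tall, standing on the bench. Origin: centre of its underside.
- tub: Bystander: small open yellow tub, 64 mm across the rim, 55 mm tall, standing on the bench. Origin: centre of its underside.
- wrench: Bystander: steel wrench 150 mm long lying on the bench. Origin: underside, about mid-length; x axis along it.
Not all that is in view belongs to the job. There is more than one size of the carrier; the job needs the middle-sized.

How it is judged:
By the outcome, as a careful person would: the job done as asked, in the order asked, and still so for the second after the job is handed in, with the robot touching nothing.
It also fails if it takes over 46 s, if anything falls off the work surface, if the arm or the gripper's body presses on something with over 40 N, if the wrist force passes 120 N, or if a joint passes its speed limit or range.

## Working session

There is one attempt and no reset: what is moved stays moved. The work goes in short steps, Python scripts to look and compute and a tool call to move; the robot and the scene stay as the last step left them, time stands still between calls to the robot, and variables do not carry over. Pictures are saved under pics/ and viewed, at most 10 in all, crops included, and the job is handed in when it is done.

Besides the shell and the picture viewer there is one more tool, called after "Call:" in YAML: its name, and indented under it one key for each argument. jog_arm: Moves the arm, as the interface text tells. Its arguments: {"type":"object","properties":{"motion":{"type":"array"},"force":{"type":"number"}},"required":["motion"]}

```bash
mkdir -p pics; cat > h.py <<'E'
import numpy as np,cv2
from rig import sense,grab_frame,finish_job,tcp_to_grasp
def ray(f,u,v,z):
    T=np.linalg.inv(f["world_to_cam"]);d=T[:3,:3]@np.array([(u-f["cx"])/f["fx"],(v-f["cy"])/f["fy"],1]);o=T[:3,3]
    return o+d*(z-o[2])/d[2]
def save(f,n): cv2.imwrite("pics/"+n,f["color"][:,:,::-1])
E
python3 - <<'E'
from h import *
import pickle
print(tcp_to_grasp,sense())
for n in("top","scene"):
    f=grab_frame(n);save(f,n+".png");pickle.dump(f,open(n+".pkl","wb"));print(n,f["fx"],f["world_to_cam"].round(3).tolist())
E
```

```text
0.0188 {'time_s': 0.0, 'joints': array([ 1.43906420e+00,  3.59403137e-01,  1.10625659e-02, -3.54571365e-04,
       -1.22407807e+00, -2.88082778e-01]), 'joint_velocities': array([ 0.00061181,  0.00044449, -0.00244613, -0.0001161 ,  0.00116519,
        0.00013344]), 'joint_torque': array([ 2.21019204e-04, -5.82716596e+01,  2.93053347e+01,  6.99751407e+00,
        6.99750308e-03, -1.34531742e-04]), 'tool_pos': array([0.27495979, 0.61593212, 0.22561298]), 'eef_rot': array([ 3.07098849e+00, -6.54454716e-01, -3.22881701e-04]), 'force': array([ 0.38499204,  0.60107202, -0.22351062]), 'torque': array([-0.01424469,  0.01862964,  0.02695505]), 'finger_force': 0.0, 'grip_width': 0.99624896543106}
top 507.9974441562041 [[-0.014, -1.0, -0.015, -0.044], [-0.992, 0.016, -0.126, 0.549], [0.126, 0.013, -0.992, 0.781], [0.0, 0.0, 0.0, 1.0]]
scene 585.7999948420553 [[-0.148, 0.989, 0.0, 0.114], [0.581, 0.088, -0.809, -0.297], [-0.8, -0.12, -0.588, 1.626], [0.0, 0.0, 0.0, 1.0]]
```

View pics/top.png

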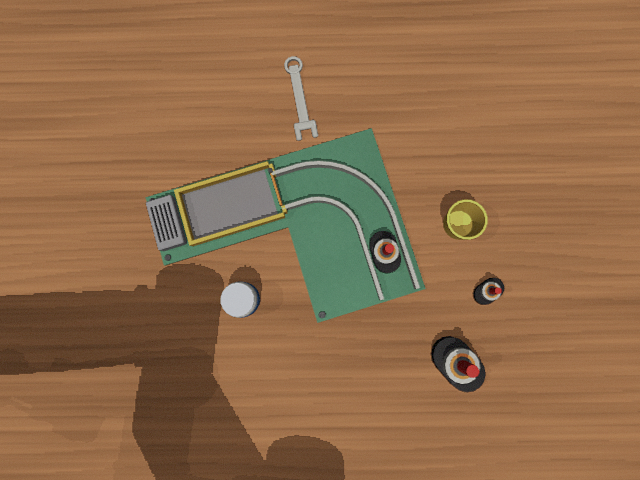

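View pics/scene.png

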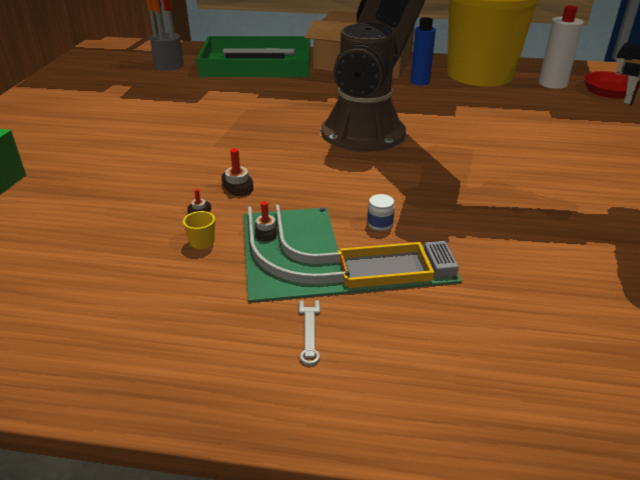

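Top view: there are three carriers, at (386,251) on the track entry leg, (489,291) small on the bench and (460,364) large on the bench. The one on the track is the middle-sized and sits in the entry leg, so it fits. The flap is at about (278,188), the bay spans (178..284,165..243), the rail open ends are (381,298) and (417,287), the tin is (239,299), the tub (467,219) and the wrench (300,98). The scene view shows the same layout.

```bash
cat > m.py <<'E'
from h import *
import pickle
f=pickle.load(open("top.pkl","rb"));c=f["color"]
hsv=cv2.cvtColor(c,cv2.COLOR_RGB2HSV)
y=cv2.inRange(hsv,(18,130,90),(32,255,255));y[:,300:]=0;y[:150]=0;y[260:]=0
y=cv2.morphologyEx(y,cv2.MORPH_CLOSE,np.ones((3,3)))
cs,hi=cv2.findContours(y,cv2.RETR_CCOMP,cv2.CHAIN_APPROX_NONE)
for k,h in zip(cs,hi[0]):
    if cv2.contourArea(k)>500:
        w=np.array([ray(f,p[0],p[1],.026)[:2] for p in k[:,0]],np.float32)
        r=cv2.minAreaRect(w);print("yellow",h[3],r,cv2.boxPoints(r).round(4).tolist())
for u,v in((381,298),(417,287)):print("railend",ray(f,u,v,.026).round(4))
r=cv2.inRange(hsv,(0,150,80),(6,255,255))|cv2.inRange(hsv,(174,150,80),(180,255,255))
n,l,s,ct=cv2.connectedComponentsWithStats(r)
for i in range(1,n):
    if s[i,4]>15: print("red",ct[i].round(1),s[i].tolist(),ray(f,*ct[i],.077).round(4))
print("depth post",f["depth"][244:256:2,380:396:2])
cv2.imwrite("pics/crop.png",cv2.resize(c[120:400,140:520,::-1],None,fx=2.1,fy=2.1,interpolation=2))
E
python3 m.py
```

```text
yellow -1 ((0.6026882529258728, 0.09439098834991455), (0.09916485100984573, 0.1675918996334076), 16.533899307250977) [[0.5313000082969666, 0.16060000658035278], [0.5789999961853027, -9.999999747378752e-05], [0.6740999817848206, 0.028200000524520874], [0.6263999938964844, 0.18880000710487366]]
railend [ 0.4443 -0.1472  0.026 ]
railend [ 0.4609 -0.2051  0.026 ]
red [388.3 248.8] [383, 244, 11, 11, 81] [ 0.5179 -0.1551  0.077 ]
red [496.5 290.8] [490, 288, 12, 6, 46] [ 0.4525 -0.3142  0.077 ]
red [471.1 370.7] [458, 364, 22, 13, 148] [ 0.337  -0.2704  0.077 ]
depth post [[0.8059143  0.8099811  0.80840486 0.8073543  0.76561195 0.76545733
  0.8085498  0.80903983]
 [0.8076304  0.8081931  0.8078167  0.7657034  0.76579565 0.7671617
  0.7673569  0.80981034]
 [0.8060219  0.8084563  0.7734046  0.76577187 0.7647548  0.7656734
  0.76651406 0.8052697 ]
 [0.8055142  0.8003455  0.7779348  0.7671564  0.7634364  0.7676319
  0.7641153  0.80581546]
 [0.8077968  0.80451137 0.7842853  0.77338076 0.7660929  0.7650542
  0.8069736  0.8076854 ]
 [0.80553895 0.8053607  0.8046596  0.7932717  0.79060173 0.8056985
  0.8076688  0.80577594]]
```

View pics/crop.png

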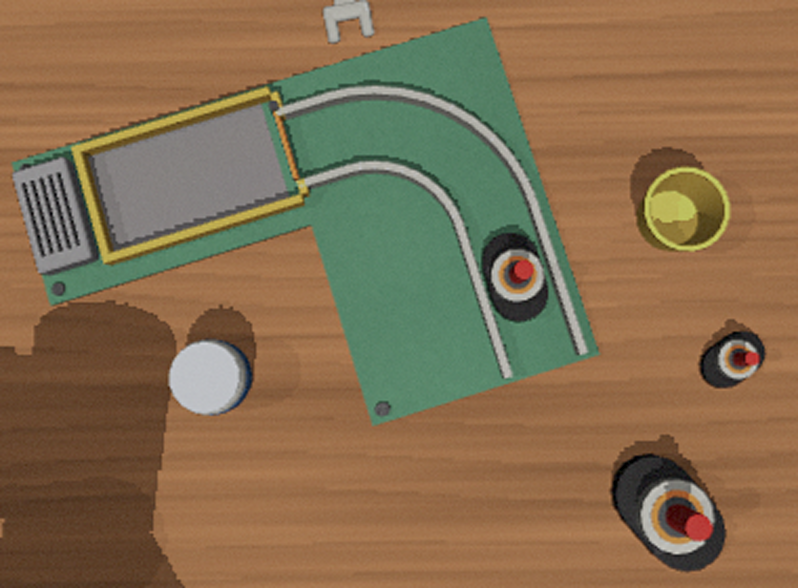

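The crop confirms that the middle-sized carrier is in the entry leg at crop (518,270), with its post at track (-50,-97). The smaller one is at crop (740,357) and the larger at (670,515), both on the bench. The track origin is about (0.538,-0.048), yawed 16.5°. I'll go above the post.

Call:
jog_arm:
  motion:
    - [[2.68,3.02,0],[0,0,0],0]
    - [[2.68,3.02,0],[0,0,0],0]
    - [[2.68,3.02,0],[0,0,0],0]
    - [[2.68,3.02,0],[0,0,0],0]
    - [[2.68,3.02,0],[0,0,0],0]
    - [[2.68,3.02,0],[0,0,0],0]
    - [[2.68,3.02,0],[0,0,0],0]
    - [[2.68,3.02,0],[0,0,0],0]
  force: 6

```text
time_s: 0.9
tool_pos: [0.3725, 0.3066, 0.2264]
eef_rot: [3.073, -0.654, -0.0]
force: [0.6, 0.1, -0.0]
grip_width: 0.501
finger_force: 0.0
```

Call:
jog_arm:
  motion:
    - [[2.68,3.02,0],[0,0,0],0]
    - [[2.68,3.02,0],[0,0,0],0]
    - [[2.68,3.02,0],[0,0,0],0]
    - [[2.68,3.02,0],[0,0,0],0]
    - [[2.68,3.02,0],[0,0,0],0]
    - [[2.68,3.02,0],[0,0,0],0]
    - [[2.68,3.02,0],[0,0,0],0]
    - [[2.68,3.02,0],[0,0,0],0]

```text
time_s: 1.7
tool_pos: [0.4698, -0.0013, 0.2266]
eef_rot: [-3.072, 0.654, -0.0]
force: [1.4, 0.4, -0.1]
grip_width: 0.502
finger_force: 0.0
```

Call:
jog_arm:
  motion:
    - [[2.68,3.02,0],[0,0,8.25],0]
    - [[0,0,0],[0,0,8.25],0]
    - [[0,0,0],[0,0,8.25],0]
    - [[0,0,0],[0,0,8.25],0]
    - [[0,0,0],[0,0,8.25],0]
    - [[0,0,0],[0,0,8.25],0]
    - [[0,0,0],[0,0,0],0]
    - [[0,0,0],[0,0,0],0]

```text
time_s: 2.5
tool_pos: [0.4818, -0.0382, 0.2264]
eef_rot: [2.52, -1.875, -0.0]
force: [-0.6, 0.6, 0.6]
grip_width: 0.499
finger_force: 0.0
```

```bash
cat >> h.py <<'E'
from scipy.spatial.transform import Rotation as Ro
A=np.radians(16.5);EX=np.array([np.cos(A),np.sin(A)]);EY=np.array([-EX[1],EX[0]]);O=np.array([.538,-.0478])
def w(x,y): return O+(x*EX+y*EY)/1000
def trk(p): d=np.array(p)[:2]-O;return np.array([d@EX,d@EY])*1000
def to(xy,z,yaw=None):
    "tool-frame shift (cm) and z turn to world xy,z, tool-y heading yaw (deg, track frame)"
    s=sense();R=Ro.from_rotvec(s["eef_rot"]).as_matrix()
    d=R.T@(np.array([*xy,z])-s["tool_pos"])*100
    h=np.degrees(np.arctan2(R[1,1],R[0,1]))-16.5
    print("trk",trk(s["tool_pos"]).round(1),"z",s["tool_pos"][2].round(4),"heading",h.round(1),"tilt",R[:,2].round(3),"shift",d.round(2),"turn",None if yaw is None else round(-(yaw-h),1),"t",s["time_s"],s["force"].round(1))
E
python3 - <<'E'
from h import *
f=grab_frame("top");hsv=cv2.cvtColor(f["color"],cv2.COLOR_RGB2HSV)
to((.518,-.155),.05,180)
f=grab_frame("wrist");save(f,"w1.png");print(f["fx"],f["cx"],f["cy"])
E
```

```text
trk [-51.1  25.2] z 0.2264 heading -179.8 tilt [-0. -0. -1.] shift [12.24 -0.12 17.64] turn -359.8 t 2.55 [ 0.3 -0.2  0.4]
371.64829954431775 324.0282360309069 239.68757524267033
```

View pics/w1.png

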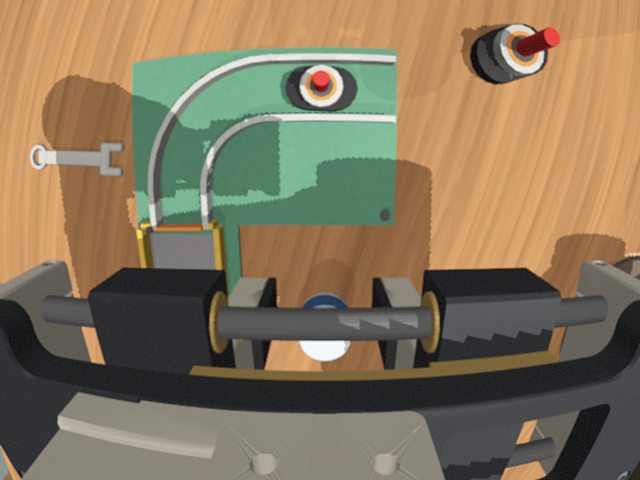

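The wrist view shows the post at (320,78), in line with the gap between the fingers, and the flap at (180,228). I'll move over the post, then re-measure.

Call:
jog_arm:
  motion:
    - [[3.06,-0.03,0],[0,0,0],0]
    - [[3.06,-0.03,0],[0,0,0],0]
    - [[3.06,-0.03,3],[0,0,0],0]
    - [[3.06,-0.03,3],[0,0,0],0]
    - [[0,0,3],[0,0,0],0]
    - [[0,0,3],[0,0,0],0]
    - [[0,0,0],[0,0,0],0]

```text
time_s: 3.3
tool_pos: [0.5147, -0.1554, 0.1027]
eef_rot: [2.513, -1.878, -0.01]
force: [-0.1, 0.3, 0.1]
grip_width: 0.502
finger_force: 0.0
```

```bash
python3 - <<'E'
from h import *
f=grab_frame("wrist");save(f,"w2.png")
hsv=cv2.cvtColor(f["color"],cv2.COLOR_RGB2HSV)
r=cv2.inRange(hsv,(0,150,80),(6,255,255))|cv2.inRange(hsv,(174,150,80),(180,255,255))
n,l,s,ct=cv2.connectedComponentsWithStats(r)
T=np.linalg.inv(f["world_to_cam"])
for i in range(1,n):
    if s[i,4]>30:
        a=np.array([ct[i][0]-f["cx"],ct[i][1]-f["cy"]]);q=np.hypot(*a);t=q/f["fx"]
        d=T[:3,:3]@np.array([*(a/q*np.sin(t)),np.cos(t)]);p=T[:3,3]+d*(.07-T[2,3])/d[2]
        print(ct[i],s[i].tolist(),p.round(4),trk(p))
to((.518,-.155),.046)
E
```

```text
[490.50660793  35.78634361] [474, 24, 33, 25, 454] [ 0.4651 -0.3094  0.07  ] [-144.15580088 -230.08593724]
[615.90967226 181.62829736] [590, 166, 50, 35, 1251] [ 0.3476 -0.2645  0.07  ] [-244.12365002 -153.72463705]
[314.89354473 263.33635334] [303, 242, 24, 43, 883] [ 0.5206 -0.1586  0.07  ] [ -48.19456462 -101.31409116]
trk [-51.3 -97. ] z 0.1052 heading -180.0 tilt [-0.004 -0.    -1.   ] shift [ 0.01 -0.19  5.92] turn None t 3.35 [0.7 0.4 0.1]
```

View pics/w2.png

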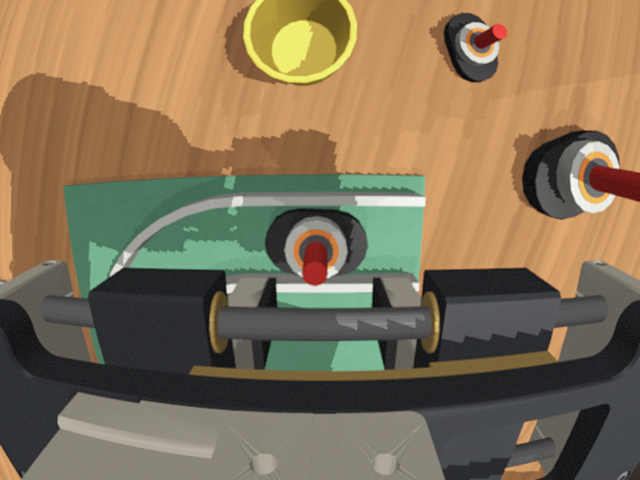

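Post is at (315,263) between the fingers at 250 and 398, with the tub, the small and the large carriers clear of the gripper. I'll descend and pinch gently.

Call:
jog_arm:
  motion:
    - [[0.2,-0.2,2],[0,0,0],0]
    - [[0,0,2],[0,0,0],0]
    - [[0,0,1.9],[0,0,0],0]
    - [[0,0,0],[0,0,0],-0.4]
    - [[0,0,0],[0,0,0],-1]
    - [[0,0,0],[0,0,0],-1]
    - [[0,0,0],[0,0,0],-1]
    - [[0,0,0],[0,0,0],-1]
  force: 6

```text
time_s: 4.15
tool_pos: [0.5208, -0.1566, 0.0488]
eef_rot: [-2.516, 1.88, -0.002]
force: [-1.5, 1.2, 6.6]
grip_width: 0.162
finger_force: 6.0
```

```bash
python3 - <<'E'
from h import *
to(w(-50,-100),.046,-180);print(sense()["grip_width"],sense()["finger_force"])
f=grab_frame("wrist");save(f,"w3.png")
E
```

```text
trk [-47.4 -99.4] z 0.0488 heading -180.0 tilt [ 0.002 -0.    -1.   ] shift [0.06 0.27 0.28] turn -0.0 t 4.15 [-1.5  1.2  6.6]
0.1620823373041198 6.003489196300507
```

View pics/w3.png

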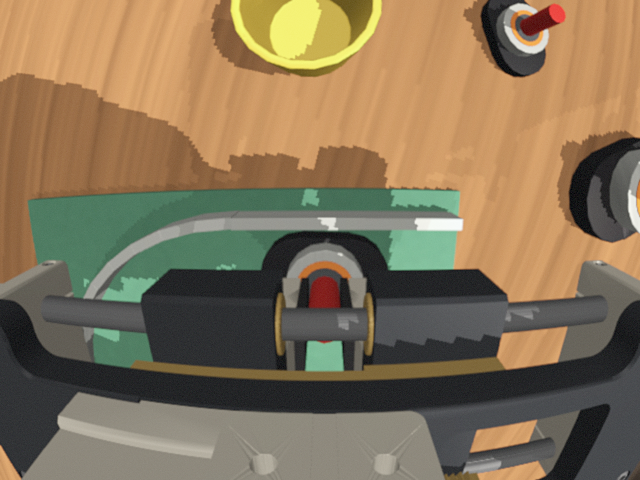

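The post at (322,295) is held between the pads (14.3 mm opening). There is slight downward preload, so I'll ease it off.

Call:
jog_arm:
  motion:
    - [[0,0,-0.1],[0,0,0],-1]
    - [[0,0,0],[0,0,0],-1]
    - [[0,0,0],[0,0,0],-1]
  force: 4

```text
time_s: 4.5
tool_pos: [0.5201, -0.1565, 0.0488]
eef_rot: [2.516, -1.881, -0.0]
force: [-1.4, 1.2, 3.7]
grip_width: 0.156
finger_force: 4.0
```

Call:
jog_arm:
  motion:
    - [[0,-0.3,-0.05],[0,0,0],-1]
    - [[0,-0.6,0],[0,0,0],-1]
    - [[0,-0.7,0],[0,0,0],-1]
    - [[0,-0.7,0],[0,0,0],-1]
    - [[0,-0.7,0],[0,0,0],-1]
    - [[0,-0.7,0],[0,0,0],-1]
    - [[0,-0.7,0],[0,0,0],-1]
    - [[0,0,0],[0,0,0],-1]

```text
time_s: 5.3
tool_pos: [0.5639, -0.1437, 0.0489]
eef_rot: [-2.516, 1.88, -0.001]
force: [1.1, 0.5, -2.0]
grip_width: 0.158
finger_force: 4.0
```

```bash
python3 - <<'E'
from h import *
to(w(0,-100),.0485,-180);print(sense()["grip_width"],sense()["finger_force"])
f=grab_frame("top");save(f,"t2.png");
cv2.imwrite("pics/t2.png",cv2.resize(f["color"][120:330,140:440,::-1],None,fx=2.5,fy=2.5,interpolation=2))
E
```

```text
trk [ -2.4 -99.3] z 0.0489 heading -180.0 tilt [ 0.001  0.    -1.   ] shift [ 0.07 -0.24  0.04] turn -0.0 t 5.3 [ 1.1  0.5 -2. ]
0.15802569079525094 3.999457061290741
```

View pics/t2.png

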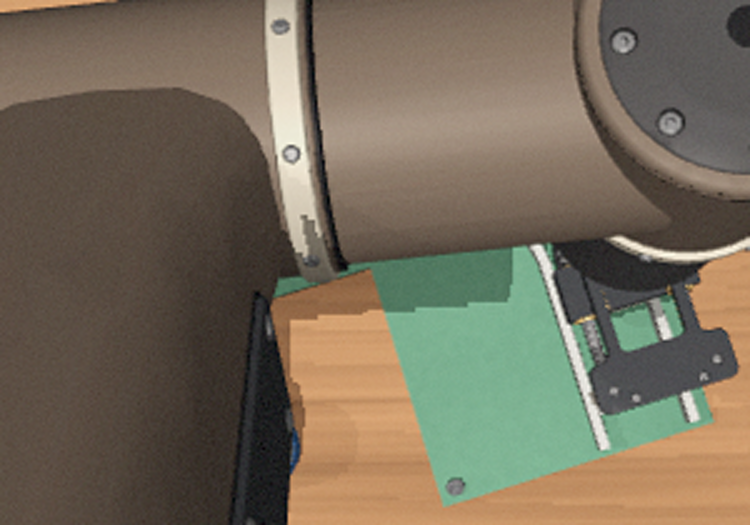

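Fine: forces are small and the carrier follows. Next is the bend in steps of 5.6°.

Call:
jog_arm:
  motion:
    - [[0.05,-0.25,0.03],[0,0,0],-1]
    - [[-0.05,-0.98,0],[0,0,-5.62],-1]
    - [[-0.05,-0.98,0],[0,0,-5.62],-1]
    - [[-0.05,-0.98,0],[0,0,-5.62],-1]
    - [[-0.05,-0.98,0],[0,0,-5.62],-1]
    - [[0,0,0],[0,0,0],-1]

```text
time_s: 5.95
tool_pos: [0.6006, -0.1252, 0.0488]
eef_rot: [-2.836, 1.351, -0.002]
force: [1.0, 0.3, -1.6]
grip_width: 0.158
finger_force: 4.0
```

```bash
python3 - <<'E'
from h import *
a=np.radians(-90+22.5)
to(w(100*np.cos(a),100*np.sin(a)),.0485,-157.5);print(sense()["grip_width"],sense()["torque"].round(2),[100*np.cos(a),100*np.sin(a)])
E
```

```text
trk [ 38. -92.] z 0.0488 heading -157.5 tilt [ 0.001  0.    -1.   ] shift [ 0.04 -0.01  0.03] turn 0.0 t 5.95 [ 1.   0.3 -1.6]
0.1577508604144923 [ 0.1  -0.45  0.01] [np.float64(38.26834323650898), np.float64(-92.38795325112868)]
```

Call:
jog_arm:
  motion:
    - [[-0.05,-0.98,0],[0,0,-5.62],-1]
    - [[-0.05,-0.98,0],[0,0,-5.62],-1]
    - [[-0.05,-0.98,0],[0,0,-5.62],-1]
    - [[-0.05,-0.98,0],[0,0,-5.62],-1]
    - [[0,0,0],[0,0,0],-1]

```text
time_s: 6.45
tool_pos: [0.6249, -0.0951, 0.0489]
eef_rot: [-3.044, 0.776, -0.001]
force: [-0.2, 0.4, -1.8]
grip_width: 0.157
finger_force: 4.0
```

Call:
jog_arm:
  motion:
    - [[-0.05,-0.98,0],[0,0,-5.62],-1]
    - [[-0.05,-0.98,0],[0,0,-5.62],-1]
    - [[-0.05,-0.98,0],[0,0,-5.62],-1]
    - [[-0.05,-0.98,0],[0,0,-5.62],-1]
    - [[0,0,0],[0,0,0],-1]

```text
time_s: 6.95
tool_pos: [0.6359, -0.0579, 0.0489]
eef_rot: [-3.137, 0.171, -0.001]
force: [1.0, 1.5, -2.7]
grip_width: 0.16
finger_force: 4.0
```

```bash
python3 - <<'E'
from h import *
a=np.radians(-90+67.5)
to(w(100*np.cos(a),100*np.sin(a)),.0485,-112.5);print(sense()["grip_width"],sense()["torque"].round(2))
f=grab_frame("wrist");save(f,"w4.png")
E
```

```text
trk [ 91.  -37.5] z 0.0489 heading -112.7 tilt [ 0.001  0.    -1.   ] shift [0.16 0.02 0.04] turn -0.2 t 6.95 [ 1.   1.5 -2.7]
0.16048135621808915 [ 0.42 -0.16  0.02]
```

View pics/w4.png

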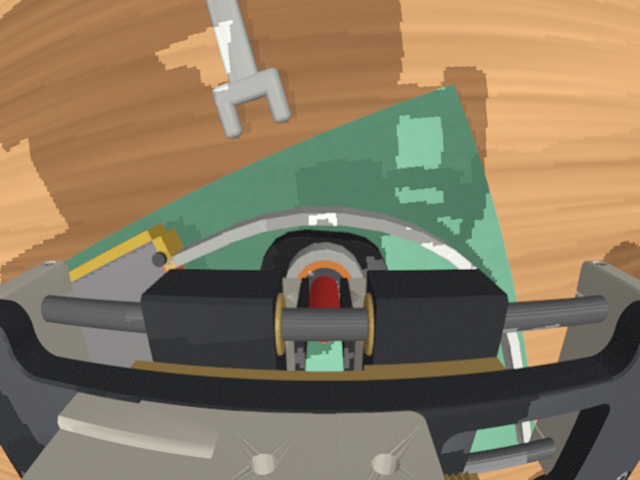

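The carrier follows the bend, with its post at (322,295) and outer rail clearance kept at row 220. I'll finish the bend, easing down slightly.

Call:
jog_arm:
  motion:
    - [[-0.02,-0.98,0.05],[0,0,-5.7],-1]
    - [[-0.02,-0.98,0],[0,0,-5.7],-1]
    - [[-0.02,-0.98,0],[0,0,-5.62],-1]
    - [[-0.02,-0.98,0],[0,0,-5.62],-1]
    - [[0,0,0],[0,0,0],-1]

```text
time_s: 7.5
tool_pos: [0.6336, -0.0192, 0.0488]
eef_rot: [-3.109, -0.448, -0.002]
force: [0.2, 2.9, 2.0]
grip_width: 0.156
finger_force: 4.0
```

```bash
python3 - <<'E'
from h import *
to(w(100,0),.0485,-90);print(sense()["grip_width"],sense()["torque"].round(2))
E
```

```text
trk [99.8  0.2] z 0.0488 heading -90.1 tilt [ 0.001  0.    -1.   ] shift [0.02 0.02 0.03] turn -0.1 t 7.5 [0.2 2.9 2. ]
0.15589265536035657 [ 0.75  0.1  -0.08]
```

Call:
jog_arm:
  motion:
    - [[0,-0.6,0],[0,0,0],-1]
    - [[0,-0.8,0],[0,0,0],-1]
    - [[0,-0.8,0],[0,0,0],-1]
    - [[0,-0.8,0],[0,0,0],-1]
    - [[0,-0.8,0],[0,0,0],-1]
    - [[0,-0.8,0],[0,0,0],-1]
    - [[0,-0.8,0],[0,0,0],-1]
    - [[0,0,0],[0,0,0],-1]
  force: 8

```text
time_s: 8.3
tool_pos: [0.6178, 0.0336, 0.0488]
eef_rot: [-3.109, -0.451, -0.0]
force: [-1.8, 1.1, 6.9]
grip_width: 0.156
finger_force: 8.0
```

```bash
python3 - <<'E'
from h import *
to(w(102,145),.0485,-90);print(sense()["grip_width"],sense()["torque"].round(2))
E
```

```text
trk [99.6 55.4] z 0.0488 heading -90.0 tilt [ 0.  0. -1.] shift [ 0.24 -8.96  0.03] turn 0.0 t 8.3 [-1.8  1.1  6.9]
0.15604830058759925 [0.33 0.73 0.03]
```

Call:
jog_arm:
  motion:
    - [[0.05,-0.9,-0.05],[0,0,0],-1]
    - [[0.05,-1.0,0],[0,0,0],-1]
    - [[0.05,-1.0,0],[0,0,0],-1]
    - [[0.05,-1.0,0],[0,0,0],-1]
    - [[0.04,-1.0,0],[0,0,0],-1]
    - [[0,-1.0,0],[0,0,0],-1]
    - [[0,-1.0,0],[0,0,0],-1]
    - [[0,0,0],[0,0,0],-1]

```text
time_s: 9.1
tool_pos: [0.6004, 0.1012, 0.0488]
eef_rot: [-3.108, -0.453, -0.001]
force: [-2.4, 4.9, 5.1]
grip_width: 0.161
finger_force: 8.0
```

Call:
jog_arm:
  motion:
    - [[0,-0.8,0],[0,0,0],-1]
    - [[0,-0.8,0],[0,0,0],-1]
    - [[0,-0.6,0],[0,0,0],-1]
    - [[0,0,0],[0,0,0],-1]
    - [[0,0,0],[0,0,0],-1]

```text
time_s: 9.6
tool_pos: [0.5945, 0.1212, 0.0488]
eef_rot: [-3.108, -0.452, -0.001]
force: [-2.1, 3.3, 4.0]
grip_width: 0.155
finger_force: 8.0
```

```bash
python3 - <<'E'
from h import *
to(w(102,147),.0485,-90);print(sense()["grip_width"],sense()["torque"].round(2))
f=grab_frame("scene");cv2.imwrite("pics/s2.png",cv2.resize(f["color"][170:310,230:480,::-1],None,fx=3,fy=3,interpolation=2))
E
```

```text
trk [102.2 146. ] z 0.0488 heading -90.0 tilt [ 0.     0.001 -1.   ] shift [-0.02 -0.1   0.03] turn 0.0 t 9.6 [-2.1  3.3  4. ]
0.15479715313736134 [1.06 0.52 0.04]
```

View pics/s2.png

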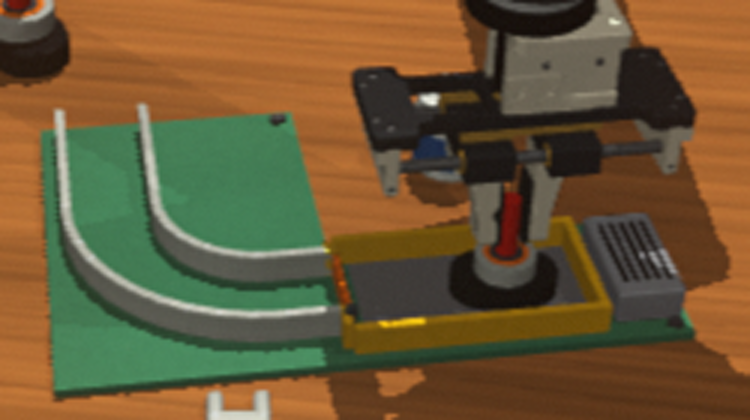

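The carrier is standing in the bay at crop (503,275), with room to the end wall. The flap at (342,283) is shut across the channel. I'll release, rise and check.

Call:
jog_arm:
  motion:
    - [[0,0,0],[0,0,0],-0.5]
    - [[0,0,0],[0,0,0],-0.1]
    - [[0,0,0],[0,0,0],0]
    - [[0,0,-1],[0,0,0],0]
    - [[0,0,-2],[0,0,0],0]
    - [[0,0,-3],[0,0,0],0]
    - [[0,0,-4],[0,0,0],0]
    - [[0,0,-4],[0,0,0],0]

```text
time_s: 10.45
tool_pos: [0.5942, 0.1197, 0.1907]
eef_rot: [3.109, 0.451, -0.001]
force: [0.1, -0.3, 0.3]
grip_width: 0.501
finger_force: 0.0
```

Call:
jog_arm:
  motion:
    - [[-3,-3,-2],[0,0,0],0]
    - [[-4,-4,0],[0,0,0],0]
    - [[-4,-4,0],[0,0,0],0]
    - [[-4,-4,0],[0,0,0],0]
    - [[-3,-4,0],[0,0,0],0]
    - [[0,-4,0],[0,0,0],0]
    - [[0,-3,0],[0,0,0],0]
    - [[0,0,0],[0,0,0],0]

```text
time_s: 11.25
tool_pos: [0.3646, 0.3117, 0.2098]
eef_rot: [-3.107, -0.456, -0.002]
force: [0.4, -0.7, 0.1]
grip_width: 0.501
finger_force: 0.0
```

```bash
python3 - <<'E'
from h import *
f=grab_frame("top");c=cv2.resize(f["color"][60:330,140:500,::-1],None,fx=2.2,fy=2.2,interpolation=2)
cv2.imwrite("pics/t3.png",c);print(sense()["time_s"])
E
```

```text
11.3
```

View pics/t3.png

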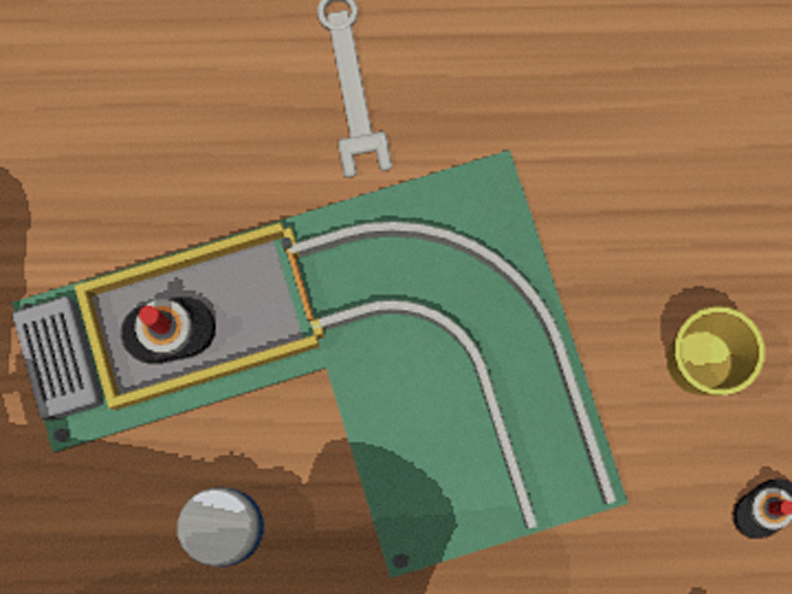

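The carrier stands free in the bay at (168,325). The flap at (301,290) is fully shut, and the tin, tub and wrench have not moved.

```bash
python3 -c "
from rig import *
print(finish_job())"
```

```text
the job is handed in; nothing more can be done
None
```

The middle-sized carrier is standing released in the drying bay with the flap shut behind it; in the last picture the tin, tub and wrench looked unmoved, and I handed the job in at about 11 s.

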